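# Tuck a shield strip under its lapped flap and hold it down

### The arm

A 6-joint arm with a two-finger parallel gripper is mounted at the origin on the work surface. World frame = base frame: x ahead of the robot, y to its left, z up, the work surface at z = 0. Lengths are in m, angles in rad, forces in N, time in s.
With the tool pointing down it reaches from about 0.375 to 0.9 m from the base axis. Payload 3.1 kg.
Tool frame: the origin (TCP) lies at the very end of the fingers, on their centre line; the grasp point (between the pads) lies 19 mm behind it (tcp_to_grasp is the distance from the TCP to the grasp point, in m); z points along the fingers, y is the direction in which the jaws open and shut (so a half turn about z gives the same grasp; the last joint's range is limited). The gripper opens to 85 mm and grips with 20 to 120 N. Pads are 22 mm wide; open, the fingers measure 114 mm over their backs; the gripper's body (76 mm by 85 mm) begins 54 mm behind the grasp point. The pads swing forward as they close: fully open they stand 13 mm farther back than shut.
Start: joints at [0.978, 0.527, 1.433, -0, 1.181, -0.178], TCP at [0.252, 0.572, 0.231] pointing down, gripper open.
Joint ranges: [-3.08, 3.08], [-0.75, 2.2], [0.22, 2.44], [-1.43, 4.57], [0, 2.65], [-2.85, 2.85]. Speed limits (rad/s): [2.79, 2.79, 3.14, 3.14, 3.14, 3.14].

### API

Orientations are given as a unit quaternion [x, y, z, w].
In Python, from station import sense, snapshot, camera_info, sign_off, tcp_to_grasp gives the robot as it stands.
- The arm moves only by the shell command python3 -m inch 'ROWS' [FORCE]. ROWS is JSON, a list of rows, each a list of 3 entries, a list of its own where there are three numbers: the closure, from -1 (fully open) to 1 (shut), so that 0 is half open, then the shift along the tool's x, y, z normalised to -1 to 1, where 1 is 10 cm, then the turn, a rotation vector about the tool's x, y, z normalised to -1 to 1, where 1 is 360 degrees. In form: [[jaw, [dx, dy, dz], [ax, ay, az]], ...]. A call has 1 to 20 rows; each row is the pose to reach, as a shift and turn from the pose commanded when the call began, along the tool's axes at that moment, turning the shorter way round; what a row does not reach only later rows make up. A row lasts 1/10 s, in which the tool goes at most 50 mm and 8.59 degrees, less where a joint would pass 70% of its speed; a pose out of reach is approached as far as the arm can. A call with a number of a shift or a turn outside -1 to 1 is refused whole. A call with a gripper value outside its range is refused whole. The fingers move at their own pace and stop on an object; FORCE is the grip in N (left out, the last holds). Time passes only in rows, so rows that repeat a pose let the fingers close. It gives the time, the measured TCP pose, the force and the opening at its end, in the units of the state.
- sense(): the state, without advancing time (a new reading comes with each control period).
- snapshot(name): name is "scene" or "top"; returns (picture, depth): 384x512x3 uint8, blue, green, red; 384x512 float32, m along the optical axis (not along the pixel's ray), 0 where there is no reading.
- camera_info(name): a dict with "K" (3x3 intrinsics, pixels), "origin" and "orientation" of the camera in the world. Camera axes: x right, y down, z forward; pixel columns grow to the right and rows downward; lengths in m; the calibration is good to about 2 mm. A picture is of the moment at which its call begins. camera_info takes no time and is no camera call.
- sign_off(): hands the job in, once; it reports no verdict.
The state is a dict: "t": time; "q": joint angles; "qd": joint speeds; "tau": joint torques, N m; "tcp_pos": TCP position; "tool_rot": TCP orientation; "force": force on the tool from outside, world axes, zero at the start; "ft_torque": the same for the moment, N m; "finger_gap": opening from 0.0 (shut) to 1.0 (fully open).
Only numpy, scipy, OpenCV 4.12 (cv2) and the standard library are available. Lean on these libraries where they do the work, as an engineer would, in place of code of your own. Each camera call takes 0.05 s, during which the arm holds its last target.

### The job

Pick up the copper shield strip by its black rib and slide its long end squarely under the yellow-edged lip of the hinged flap on the dark shield board, well tucked in and between the white lines, without lifting the flap. Then press the strip down flat on the board against the sprung brass bar and finish while still holding it pressed there, as if for a colleague to put the screws in; leave the jar, mug and meter where they are.

Things in the scene. Friction and masses are not known exactly. Their poses are not given: they have to be found in the camera images.
- strip_rib (a point): Centre of the black upright rib on the loose copper strip, 21 mm above the strip's underside. Rib: 10 mm thick (x), 50 long (y), 34 high above the plate; pinch it across its thickness from above. Axes: x points to the strip's long (nose) end, 85 mm ahead; the tail ends 45 mm behind; z up.
- strip_nose (a point): Middle of the strip's nose edge, the one to tuck: 85 mm ahead of the rib in the strip's x, half-way through the 4 mm plate (19 mm below strip_rib). Same axes as strip_rib.
- lap_mouth (a point): Point on the board's top (20 mm above the bench) straight below the middle of the flap's lip. x points into the gap (tuck direction), y along the lip, z up. Gap: 14 mm high, 112 wide between two side posts, 85 deep. Flap 3 mm thick. Well tucked, the strip has its nose about 30 mm inside at y = 0 and its rib 55 mm before the lip, over the brass bar. White lines 84 mm apart show its lane.
- board: The fixed dark steel shield board, 245 (x) x 130 (y) x 20 mm. Origin on the bench straight below the sprung brass bar; x is the tuck direction. The board spans x = -75 to +170 mm; flap lip at x = 55, hinge at x = 140, hinge block (18 mm high above the board) from x = 140 to 170 mm.
- flap (a joint): Angle of the hinged aluminium flap (130 wide, 85 mm from hinge to lip, 0.1 kg). 0 = lying at rest level, 14 mm above the board; grows as the lip lifts, 1 mm of lift at the lip is 0.012 rad. It lifts at the slightest push from below and falls back by its weight.
- bar (a joint): Travel of the sprung brass bar (14 mm in x, 50 mm in y) that sticks up 6 mm out of the board's top, in m: 0 = fully up, 0.006 = pressed flush with the board. It needs 4 N to start and 10 N to be flush, so the strip's own weight does not press it down.
- jar: Bystander: lidded jar, 52 mm across, 70 mm high, origin at the centre of its underside.
- mug: Bystander: blue mug, 72 mm across, 85 mm high, origin at the centre of its underside.
- meter: Bystander: grey hand-held meter lying flat, 55 x 100 x 28 mm, origin at the centre of its underside.
- strip: The loose, rigid copper strip, flat on the bench at the start: plate 130 long (x) x 60 wide (y) x 4 mm thick, about 0.13 kg. Origin on its underside straight below the rib's centre (21 mm below strip_rib); same axes as strip_rib.
Things that resemble listed ones, but are neither listed nor needed, are in the scene too. There is more than one size of the strip; the one meant has the size given above.

How it is judged:
By the outcome, as a careful person would: the job done as asked, in the order asked, and still so for the second after the job is handed in, while the arm keeps its last pose, push and grip.
It also fails if it takes over 38 s, if anything falls off the work surface, if the arm or the gripper's body presses on something with over 40 N, if the wrist force passes 120 N, or if a joint passes its speed limit or range.

## Working session

There is one attempt and no reset: what is moved stays moved. The work goes in short steps, Python scripts to look and compute and a shell command to move; the robot and the scene stay as the last step left them, time stands still between calls to the robot, and variables do not carry over. Pictures are saved under pics/ and viewed, and the job is handed in when it is done.

```bash
mkdir -p pics; ls; python3 - <<'E'
from station import *
import cv2,numpy as np
for n in("scene","top"):
    p,d=snapshot(n); cv2.imwrite(f"pics/{n}0.png",p); np.save(f"pics/{n}0.npy",d)
    print(n,camera_info(n))
print(sense(),tcp_to_grasp)
E
```

```text
pics
scene {'K': array([[484.4236275,   0.       , 255.0655405],
       [  0.       , 484.4236275, 194.3858794],
       [  0.       ,   0.       ,   1.       ]]), 'origin': array([ 1.00735896, -0.37962576,  1.00924186]), 'orientation': array([ 0.8747122 ,  0.40578528, -0.1059136 , -0.24289748])}
top {'K': array([[425.44817075,   0.        , 258.99381654],
       [  0.        , 425.44817075, 190.14877783],
       [  0.        ,   0.        ,   1.        ]]), 'origin': array([0.42346578, 0.00159132, 1.16546636]), 'orientation': array([ 0.70957126, -0.70173633,  0.04760696, -0.0425245 ])}
{'t': 0.1, 'q': array([ 9.77517458e-01,  5.28393884e-01,  1.43378498e+00,  1.01939494e-05,
        1.18141757e+00, -1.78502012e-01]), 'qd': array([-4.12366071e-05, -3.52588432e-04, -4.57140959e-03, -4.00504403e-04,
       -1.33521637e-03, -7.16363788e-04]), 'tau': array([-5.50888853e-04, -4.43300700e+01, -1.78585911e+01, -2.69622333e-04,
        3.89867680e-03,  2.77020501e-05]), 'tcp_pos': array([0.25146611, 0.57146543, 0.23041534]), 'tool_rot': array([ 2.05906789e-01,  9.78571096e-01, -9.26440095e-04, -3.81462301e-04]), 'force': array([ 0.12186775, -0.18310168,  0.42623074]), 'ft_torque': array([-0.0473779 , -0.00032769,  0.05602523]), 'finger_gap': 1.001228241895726} 0.0187
```

View pics/scene0.png

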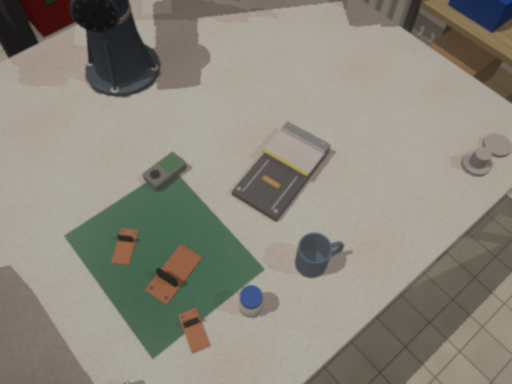

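View pics/top0.png

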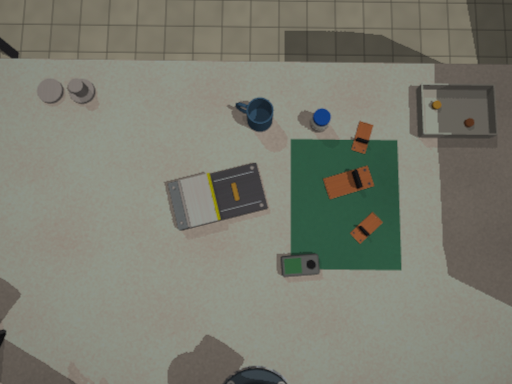

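```bash
cat > h.py <<'E'
import numpy as np,cv2
from scipy.spatial.transform import Rotation as R
from station import *
def cam(n):
    c=camera_info(n); return c["K"],np.array(c["origin"]),R.from_quat(c["orientation"]).as_matrix()
def pts(n,d):
    K,o,M=cam(n); v,u=np.mgrid[:d.shape[0],:d.shape[1]]
    P=np.stack([(u-K[0,2])/K[0,0]*d,(v-K[1,2])/K[1,1]*d,d],-1)
    return P@M.T+o
def onplane(n,uv,z):
    K,o,M=cam(n); r=M@np.array([(uv[0]-K[0,2])/K[0,0],(uv[1]-K[1,2])/K[1,1],1.]); return o+r*(z-o[2])/r[2]
def proj(n,p):
    K,o,M=cam(n); q=K@(M.T@(np.array(p)-o)); return q[:2]/q[2]
def crop(p,x0,y0,x1,y1,s,f):
    cv2.imwrite(f,cv2.resize(p[y0:y1,x0:x1],None,fx=s,fy=s,interpolation=cv2.INTER_CUBIC))
E
python3 - <<'E'
from h import *
for n in("scene","top"):
    p=cv2.imread(f"pics/{n}0.png").astype(int); d=np.load(f"pics/{n}0.npy"); P=pts(n,d)
    b,g,r=p[...,0],p[...,1],p[...,2]
    m=((r>110)&(b<90)&(g<r*.65)).astype(np.uint8)
    k,l,s,c=cv2.connectedComponentsWithStats(m)
    for i in range(1,k):
        if s[i,4]>30:
            q=P[l==i]; xy=q[:,:2].astype(np.float32); print(n,c[i].round(1),s[i,4],cv2.minAreaRect(xy), np.median(q[:,2]))
p=cv2.imread("pics/top0.png");crop(p,310,110,400,250,4.2,"pics/t_strips.png");crop(p,155,150,280,240,6,"pics/t_board.png")
p=cv2.imread("pics/scene0.png");crop(p,90,210,220,360,4,"pics/s_strips.png");crop(p,220,115,340,225,5,"pics/s_board.png")
E
```

```text
top [363.6 130.4] 204 ((0.5869141221046448, -0.16661754250526428), (0.048085927963256836, 0.4666112959384918), 50.06140899658203) 0.0021063526662679077
top [358.9 146.8] 112 ((0.698297917842865, -0.28450897336006165), (0.03722481429576874, 0.024921614676713943), 73.76964569091797) 0.001880214595901708
top [364.9 177.1] 189 ((0.6121826767921448, -0.297456830739975), (0.0582299530506134, 0.03320206701755524), 14.39163589477539) 0.0030898871075324408
top [338.3 185.3] 511 ((0.5322065353393555, -0.12410949170589447), (0.06981843709945679, 0.325001984834671), 28.738021850585938) 0.0032337667874187126
top [370.6 222.8] 233 ((0.4847181439399719, -0.3107977509498596), (0.037017349153757095, 0.05037595331668854), 44.656917572021484) 0.0023406262456291405
top [357.9 235.1] 109 ((0.45284104347229004, -0.2757936418056488), (0.03703334555029869, 0.02282087691128254), 46.07441711425781) 0.0020271532936564363
```

View pics/t_strips.png

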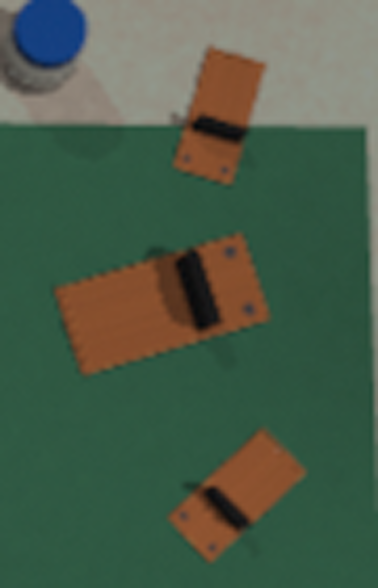

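View pics/t_board.png

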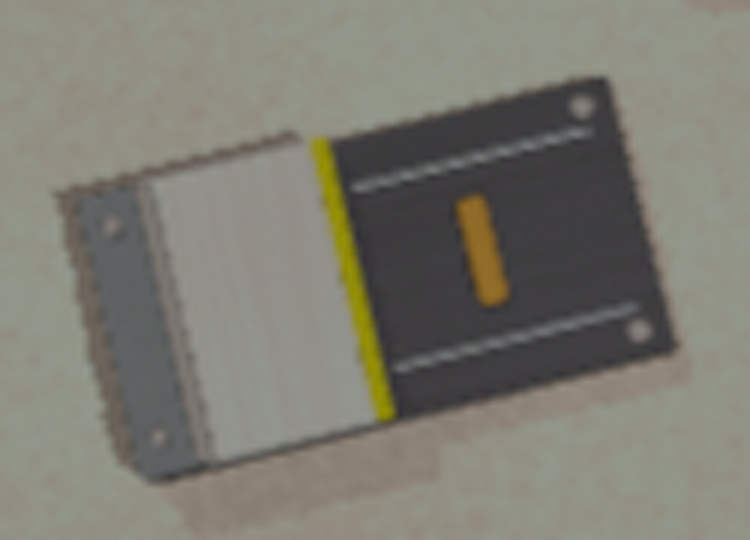

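View pics/s_strips.png

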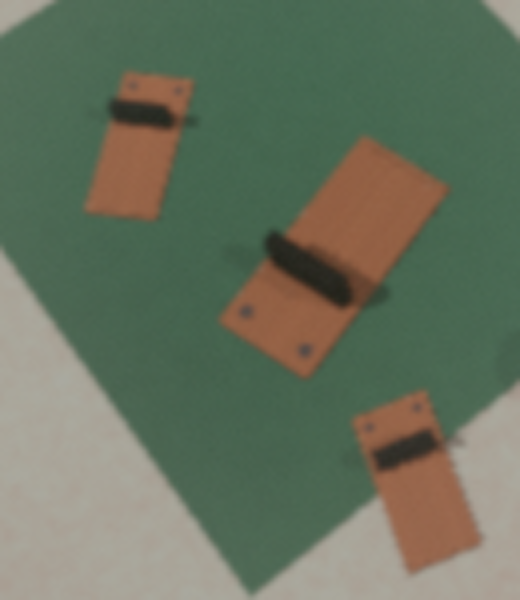

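View pics/s_board.png

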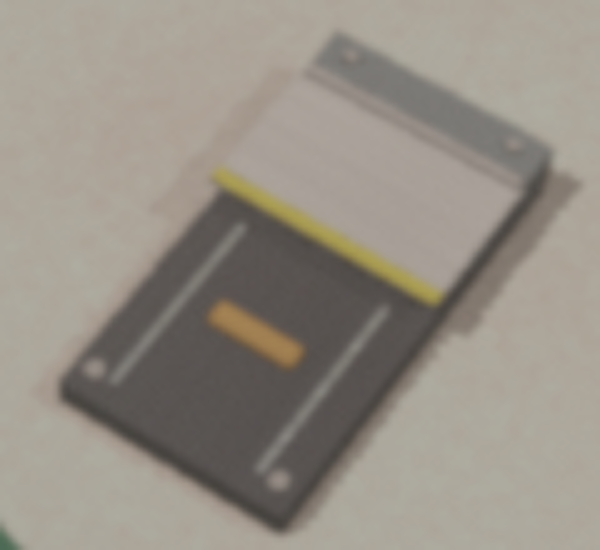

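Copper strips in the top view: (362,138), (349,183), (367,228). Only the middle one is about 130 x 60 mm; its nose points left and its holes/tail right. I'll confirm that with a metric fit.

```bash
cat > fit.py <<'E'
from h import *
from scipy.optimize import least_squares
def fit(obs,x0,fix=None):
    # obs: (cam,u,v,[local xyz])
    def res(x,full=False):
        c,s=np.cos(x[2]),np.sin(x[2]); out=[]
        for n,u,v,l in obs:
            p=[x[0]+c*l[0]-s*l[1],x[1]+s*l[0]+c*l[1],l[2]]
            out.append(proj(n,p)-[u,v])
        return np.array(out).ravel()
    r=least_squares(res,x0,loss="soft_l1"); return r.x,res(r.x).reshape(-1,2)
def cc(n,s,x0,y0,L): return [(n,(x+.5)/s-.5+x0,(y+.5)/s-.5+y0,l) for x,y,l in L]
E
python3 - <<'E'
from fit import *
T=cc("top",4.2,310,110,[(55,288,[.085,-.03,.004]),(85,375,[.085,.03,.004]),(240,233,[-.045,-.03,.004]),(268,320,[-.045,.03,.004])])
S=cc("scene",4,90,210,[(450,186,[.085,-.03,.004]),(365,137,[.085,.03,.004]),(306,379,[-.045,-.03,.004]),(219,320,[-.045,.03,.004])])
for o in(T,S,T+S):
    x,r=fit(o,[.5,-.25,1.5]); print("strip",x,np.degrees(x[2]),r.round(1).tolist())
TB=cc("top",6,155,150,[(608,78,[-.075,-.065,.02]),(678,350,[-.075,.065,.02]),(330,138,[.055,-.065,.037]),(395,418,[.055,.065,.037]),(483,250,[0,0,.026])])
SB=cc("scene",5,220,115,[(283,518,[-.075,-.065,.02]),(65,383,[-.075,.065,.02]),(437,303,[.055,-.065,.037]),(213,182,[.055,.065,.037]),(256,333,[0,0,.026])])
for o in(TB,SB,TB+SB):
    x,r=fit(o,[.45,0.05,1.5]); print("board",x,np.degrees(x[2]),r.round(1).tolist())
E
```

```text
strip [ 0.60414475 -0.27144562  1.87362003] 107.35052006740229 [[-0.2, 0.1], [-0.6, 0.1], [0.3, -0.0], [0.5, -0.2]]
strip [ 0.60382666 -0.26916772  1.86903984] 107.0880944301751 [[0.1, 0.5], [-0.2, -0.4], [0.2, -0.1], [-0.1, -0.0]]
strip [ 0.60395535 -0.26992487  1.86965389] 107.12327694597728 [[-0.7, 0.1], [-1.3, 0.1], [-0.2, 0.1], [-0.1, -0.1], [-0.2, 0.8], [-0.4, -0.2], [-0.0, 0.2], [-0.4, 0.3]]
board [0.56564783 0.05883215 1.82581802] 104.61166698460711 [[0.3, -0.4], [0.2, 0.2], [-0.4, -0.2], [-0.0, 0.2], [-0.1, 0.1]]
board [0.56672003 0.06246928 1.83510757] 105.14391851519449 [[0.7, 0.3], [-1.4, -0.2], [-0.1, 0.5], [-0.3, -0.6], [0.6, -0.2]]
board [0.56624124 0.06063148 1.83096236] 104.90641541478968 [[-0.5, -0.7], [-0.4, -0.2], [-1.1, -0.3], [-0.6, 0.0], [-0.7, -0.1], [-0.2, 0.7], [-2.1, -0.1], [-0.7, 0.9], [-0.8, -0.3], [-0.1, 0.1]]
```

```bash
cat > to.py <<'E'
import sys
from h import *
def to(x,y,z,yaw):  # yaw of tool y axis deg, tool pointing down
    s=sense(); M=R.from_quat(s["tool_rot"]).as_matrix()
    c,q=np.cos(np.radians(yaw)),np.sin(np.radians(yaw))
    yv=np.array([c,q,0]); zv=np.array([0,0,-1.]); D=np.stack([np.cross(yv,zv),yv,zv],1)
    d=M.T@(np.array([x,y,z])-s["tcp_pos"])/.1
    w=R.from_matrix(M.T@D).as_rotvec()/(2*np.pi)
    print("shift",d.round(4).tolist(),"turn",w.round(5).tolist(),"yaw now",np.degrees(np.arctan2(M[1,1],M[0,1])).round(2),"tcp",s["tcp_pos"].round(4),"F",s["force"].round(1),"t",s["t"],"q6",s["q"][5].round(2))
if __name__=="__main__": to(*map(float,sys.argv[1:]))
E
python3 to.py .604 -.27 .12 -72.9
python3 -m inch '[[-1,[-1,-1,0],[0,0,0.386]],[-1,[-1,-1,0],[0,0,0.386]],[-1,[-1,-1,0],[0,0,0.386]],[-1,[-1,-1,0],[0,0,0.386]],[-1,[-1,-1,0],[0,0,0.386]],[-1,[-1,-1,0],[0,0,0.386]],[-1,[-1,-1,0],[0,0,0.386]],[-1,[-1,-1,0],[0,0,0.386]],[-1,[-1,-1,0],[0,0,0.386]],[-1,[-1,-1,0],[0,0,0.386]],[-1,[-1,-1,0],[0,0,0.386]],[-1,[-1,-1,0],[0,0,0.386]],[-1,[-1,-1,0],[0,0,0.386]],[-1,[-1,-1,0],[0,0,0.386]],[-1,[-1,-1,0],[0,0,0.386]],[-1,[-1,-1,0],[0,0,0.386]],[-1,[-1,-1,0],[0,0,0.386]]]'
python3 to.py .604 -.27 .12 -72.9
```

```text
shift [-6.6178, -6.2783, 1.1141] turn [-0.00021, 0.00035, 0.38649] yaw now 66.23 tcp [0.2515 0.5715 0.2304] F [ 0.1 -0.2  0.4] t 0.1 q6 -0.18
t: 1.8
tcp_pos: [0.3028, 0.4399, 0.2309]
tool_rot: [0.989, 0.15, -0.0, 0.0]
force: [0.1, -0.7, 0.1]
finger_gap: 1.001
shift [0.7775, 7.6723, 1.1118] turn [6e-05, 0.00014, 0.00031] yaw now -72.79 tcp [0.3028 0.4399 0.2309] F [ 0.1 -0.7  0.1] t 1.8 q6 2.03
```

```bash
python3 -m inch '[[-1,[0.05,0.5,0],[0,0,0]],[-1,[0.1,1,0],[0,0,0]]]' >/dev/null
python3 -m inch '[[-1,[0.05,0.5,0],[0,0,0]],[-1,[0.1,1,0],[0,0,0]]]' >/dev/null
python3 -m inch '[[-1,[0.05,0.5,0],[0,0,0]],[-1,[0.1,1,0],[0,0,0]]]' >/dev/null
python3 -m inch '[[-1,[0.05,0.5,0],[0,0,0]],[-1,[0.1,1,0],[0,0,0]]]' >/dev/null
python3 -m inch '[[-1,[0.05,0.5,0],[0,0,0]],[-1,[0.1,1,0],[0,0,0]]]' >/dev/null
python3 -m inch '[[-1,[0.05,0.5,0],[0,0,0]],[-1,[0.1,1,0],[0,0,0]]]' >/dev/null
python3 -m inch '[[-1,[0.05,0.5,0.2],[0,0,0]],[-1,[0.1,1,0.5],[0,0,0]],[-1,[0.1,1,1],[0,0,0]],[-1,[0.1,1,1],[0,0,0]]]'
python3 to.py .604 -.27 .12 -72.9
```

```text
t: 3.4
tcp_pos: [0.5733, -0.2049, 0.1254]
tool_rot: [0.989, 0.15, -0.004, -0.004]
force: [-1.4, 0.9, 0.2]
finger_gap: 0.998
shift [0.1011, 0.7134, 0.0471] turn [-0.00132, 0.00124, 0.00037] yaw now -72.77 tcp [ 0.5733 -0.2049  0.1254] F [-1.4  0.9  0.2] t 3.4 q6 0.74
```

```bash
python3 -m inch '[[-1,[0.1,0.7,0.2],[0,0,0]],[0,[0.1,0.71,0.5],[0,0,0]],[0,[0.1,0.71,0.5],[0,0,0]],[0,[0.1,0.71,0.5],[0,0,0]],[0,[0.1,0.71,0.5],[0,0,0]],[0,[0.1,0.71,0.5],[0,0,0]]]'
python3 to.py .604 -.27 .01 -72.9
python3 - <<'E'
from h import *
p,d=snapshot("scene");crop(p,80,130,230,360,2.6,"pics/s1.png")
E
```

```text
t: 4.0
tcp_pos: [0.6078, -0.2685, 0.0837]
tool_rot: [0.989, 0.151, 0.001, 0.001]
force: [0.4, 0.0, 0.2]
finger_gap: 0.503
shift [-0.0423, 0.0012, 0.7371] turn [0.0003, -0.00028, 0.00079] yaw now -72.62 tcp [ 0.6078 -0.2685  0.0837] F [0.4 0.  0.2] t 4.0 q6 0.68
```

View pics/s1.png

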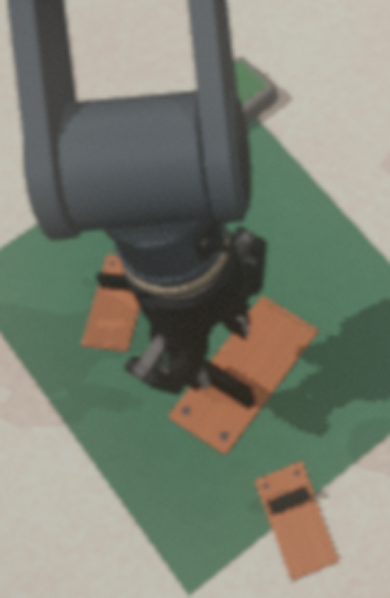

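The fingers (crop (150,370) and (237,325)) straddle the rib at (228,388). Descending now.

```bash
python3 -m inch '[[0,[-0.04,0,0.3],[0,0,0.0008]],[0,[-0.04,0,0.6],[0,0,0.0008]],[0,[-0.04,0,0.74],[0,0,0.0008]],[0,[-0.04,0,0.74],[0,0,0.0008]],[0,[-0.04,0,0.74],[0,0,0.0008]]]' 60
python3 to.py .604 -.27 .009 -72.9
python3 - <<'E'
from h import *
p,d=snapshot("scene");crop(p,80,130,230,360,2.6,"pics/s2.png")
E
```

```text
t: 4.55
tcp_pos: [0.6041, -0.2708, 0.0083]
tool_rot: [0.989, 0.148, 0.001, 0.001]
force: [-0.1, -0.5, 0.6]
finger_gap: 0.502
shift [0.0016, -0.0084, -0.0068] turn [0.00018, -0.00015, -0.00024] yaw now -72.99 tcp [ 0.6041 -0.2708  0.0083] F [-0.1 -0.5  0.6] t 4.55 q6 0.68
```

View pics/s2.png

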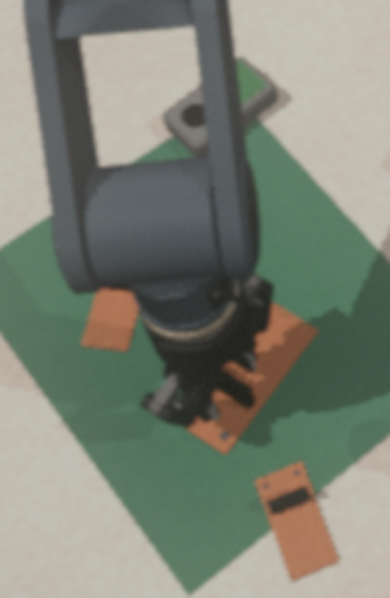

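The rib (crop (238,388)) sits between the fingers. Closing.

```bash
python3 -m inch '[[1,[0,0,0],[0,0,0]],[1,[0,0,0],[0,0,0]],[1,[0,0,0],[0,0,0]],[1,[0,0,0],[0,0,0]],[1,[0,0,0],[0,0,0]],[1,[0,0,0],[0,0,0]],[1,[0,0,0],[0,0,0]],[1,[0,0,0],[0,0,0]]]' 70
python3 to.py .604 -.27 .009 -72.9
python3 -m inch '[[1,[0,0,-0.3],[0,0,0]],[1,[0,0,-0.7],[0,0,0]],[1,[0,0,-1],[0,0,0]],[1,[0,0,-1],[0,0,0]],[1,[0,0,-1],[0,0,0]]]'
python3 to.py .604 -.27 .009 -72.9
python3 - <<'E'
from h import *
p,d=snapshot("scene");crop(p,80,130,280,360,2.6,"pics/s3.png")
E
```

```text
t: 5.4
tcp_pos: [0.6043, -0.2713, 0.0087]
tool_rot: [0.989, 0.148, 0.001, 0.001]
force: [0.5, 0.1, 5.6]
finger_gap: 0.105
shift [0.0011, -0.0128, -0.0027] turn [0.00029, -0.00025, -0.00032] yaw now -73.02 tcp [ 0.6043 -0.2713  0.0087] F [0.5 0.1 5.6] t 5.4 q6 0.68
t: 5.9
tcp_pos: [0.6033, -0.2707, 0.1077]
tool_rot: [0.989, 0.148, 0.0, 0.0]
force: [0.5, 1.1, -1.3]
finger_gap: 0.102
shift [0.0083, -0.0053, 0.9868] turn [9e-05, -5e-05, -0.0003] yaw now -73.01 tcp [ 0.6033 -0.2707  0.1077] F [ 0.5  1.1 -1.3] t 5.9 q6 0.68
```

View pics/s3.png

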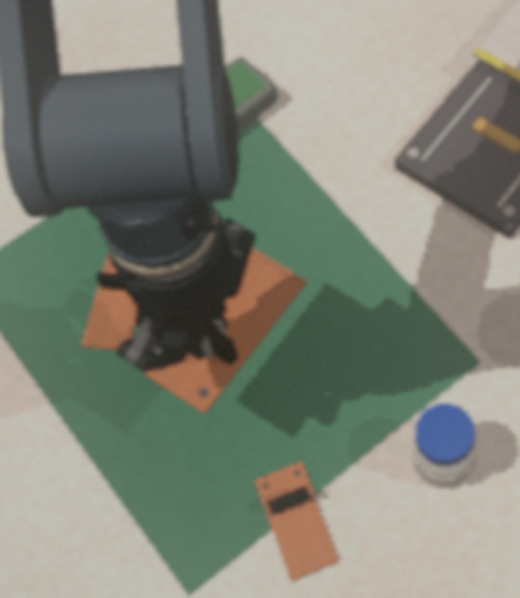

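```bash
python3 - <<'E'
from h import *
p=cv2.imread("pics/top0.png"); P=pts("top",np.load("pics/top0.npy"))
for n,(a,b,c,d) in dict(mug=(230,90,285,140),jar=(305,100,335,135),meter=(275,250,325,280)).items():
    q=P[b:d,a:c].reshape(-1,3); q=q[q[:,2]>.015]; print(n,np.percentile(q,[1,50,99],axis=0).round(3).tolist())
    k=q[q[:,2]>q[:,2].max()-.01]; print(k.mean(0).round(3))
c,s=np.cos(np.radians(104.9)),np.sin(np.radians(104.9))
for X in(-.08,-.045,-.035,0): print(X,.5662+X*c,.0606+X*s)
E
python3 to.py .578 .017 .15 -75.1
```

```text
mug [[0.423, -0.037, 0.016], [0.788, 0.002, 0.062], [0.807, 0.059, 1.165]]
[0.423 0.002 1.165]
jar [[0.737, -0.19, 0.017], [0.756, -0.166, 0.067], [0.784, -0.143, 0.074]]
[0.423 0.002 1.165]
meter [[0.343, -0.164, 0.02], [0.371, -0.114, 0.027], [0.401, -0.066, 0.034]]
[0.423 0.002 1.165]
-0.08 0.5867706234523757 -0.016710086345706338
-0.045 0.5777709756919613 0.017113076430540185
-0.035 0.5751996477604144 0.026776837223753472
0 0.5662 0.0606
shift [0.604, -2.8186, -0.4323] turn [-0.00027, 0.00023, 0.00579] yaw now -73.02 tcp [ 0.6025 -0.2702  0.1064] F [-1.4  0.1 -1.9] t 5.95 q6 0.68
```

```bash
python3 -m inch '[[1,[0.1,-0.4,0],[0,0,0.0029]],[1,[0.2,-0.7,0],[0,0,0.0058]],[1,[0.2,-0.95,0],[0,0,0.0058]]]' >/dev/null
python3 -m inch '[[1,[0.1,-0.4,0],[0,0,0]],[1,[0.2,-0.7,0],[0,0,0]],[1,[0.2,-0.95,0],[0,0,0]]]' >/dev/null
python3 -m inch '[[1,[0.1,-0.4,0],[0,0,0]],[1,[0.1,-0.65,0],[0,0,0]],[1,[0.1,-0.75,0],[0,0,0]],[1,[0.1,-0.75,0],[0,0,0]],[1,[0.1,-0.75,0],[0,0,0]]]'
python3 to.py .578 .017 .0487 -75.1
python3 - <<'E'
from h import *
p,d=snapshot("scene");crop(p,180,90,350,240,4,"pics/s4.png")
p,d=snapshot("top");crop(p,150,130,290,250,4,"pics/t4.png")
E
python3 to.py .578 .017 .0487 -75.1
```

```text
t: 7.05
tcp_pos: [0.5802, -0.0029, 0.1066]
tool_rot: [0.992, 0.13, -0.0, 0.0]
force: [-0.6, 0.3, -0.4]
finger_gap: 0.105
shift [0.0304, -0.1981, 0.5791] turn [4e-05, 0.00011, -3e-05] yaw now -75.11 tcp [ 0.5802 -0.0029  0.1066] F [-0.6  0.3 -0.4] t 7.05 q6 1.11
shift [0.0273, -0.2053, 0.5832] turn [8e-05, -3e-05, -0.00025] yaw now -75.19 tcp [ 0.5806 -0.0035  0.107 ] F [ 0.2  0.5 -0.8] t 7.15 q6 1.11
```

View pics/s4.png

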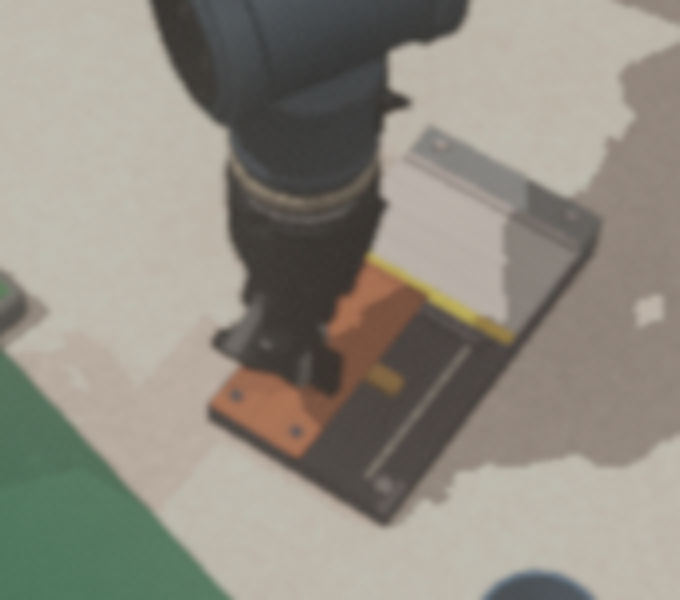

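View pics/t4.png

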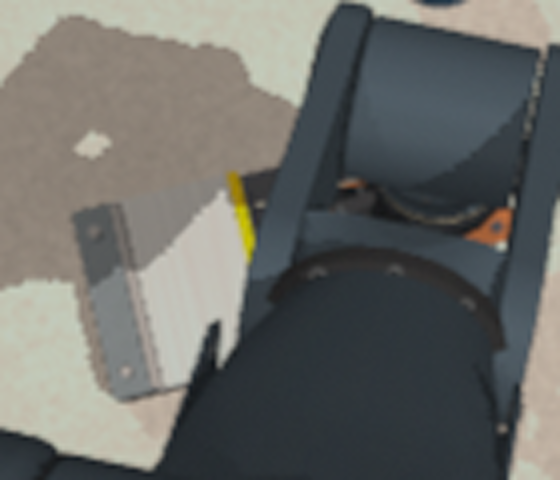

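The scene view shows the strip hovering over the board (nose at about (425,295), lip at (440,300)) and roughly aligned. The top view is blocked by the arm. I'll lower it short of the lip.

```bash
python3 -m inch '[[1,[0.03,-0.2,0.2],[0,0,0]],[1,[0.03,-0.2,0.5],[0,0,0]],[1,[0.03,-0.2,0.64],[0,0,0]],[1,[0.03,-0.2,0.64],[0,0,0]],[1,[0.03,-0.2,0.64],[0,0,0]]]'
python3 to.py .578 .017 .0367 -75.1
python3 - <<'E'
from h import *
p,d=snapshot("scene");crop(p,220,110,350,230,6,"pics/s5.png");cv2.imwrite("pics/s5f.png",p)
E
```

```text
t: 7.65
tcp_pos: [0.5784, 0.0171, 0.0435]
tool_rot: [0.992, 0.129, 0.0, 0.0]
force: [0.4, -0.5, -0.9]
finger_gap: 0.107
shift [-0.0042, 0.0002, 0.0678] turn [4e-05, -6e-05, -0.0002] yaw now -75.17 tcp [0.5784 0.0171 0.0435] F [ 0.4 -0.5 -0.9] t 7.65 q6 1.15
```

View pics/s5.png

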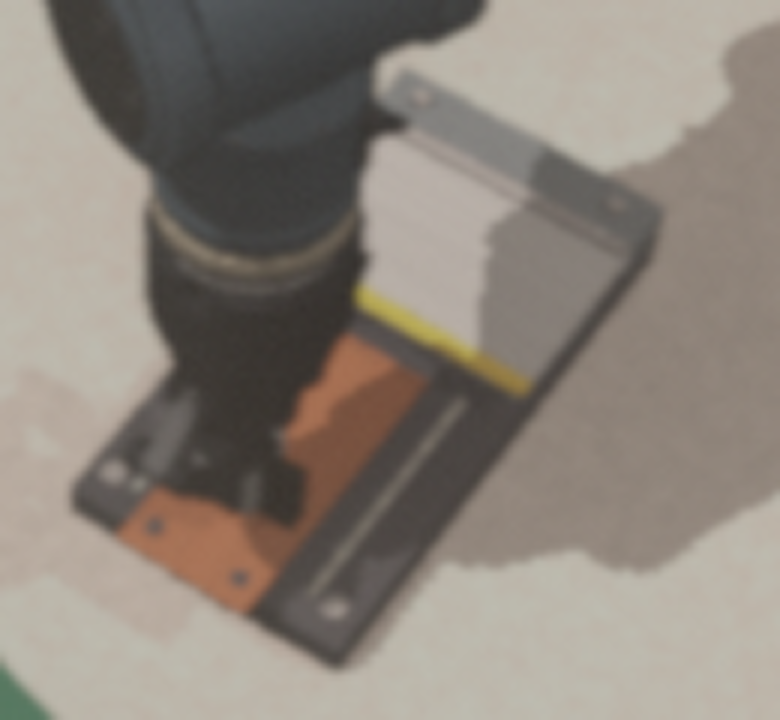

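```bash
python3 - <<'E'
from fit import *
zt=.0388
S=cc("scene",6,220,110,[(429,379,[.085,-.03,zt]),(249,613,[-.045,-.03,zt]),(119,532,[-.045,.03,zt])])
x,r=fit(S,[.57,.02,1.83]);print(x,np.degrees(x[2]),r.round(2).tolist())
SB=cc("scene",6,220,110,[(342,658,[-.075,-.065,.02]),(72,490,[-.075,.065,.02]),(528,392,[.055,-.065,.037]),(463,398,[.05,-.042,.02]),(313,592,[-.052,-.042,.02])])
SB=SB[:3]
b,r=fit(SB,[.57,.06,1.83]);print(b,np.degrees(b[2]),r.round(2).tolist())
for b in(b,[.5667,.0625,np.radians(105.14)]):
  d=x[:2]-b[:2];c,s=np.cos(b[2]),np.sin(b[2]);print("strip in board",c*d[0]+s*d[1],-s*d[0]+c*d[1],np.degrees(x[2]-b[2]))
E
```

```text
[0.5782423  0.01922047 1.8333321 ] 105.04219191953682 [[0.23, -0.19], [-0.24, -0.15], [0.02, 0.34]]
[0.56730897 0.06263916 1.83568153] 105.17680393460749 [[0.57, -0.58], [-0.12, -0.12], [-0.43, 0.92]]
strip in board -0.044766682967357585 0.0008149419642342042 -0.13461201507067352
strip in board -0.04479192022328491 0.00016200655333371491 -0.09780808046317671
```

```bash
f='[[1,[0,0,0.01],[0,0,0]],[1,[0,0,0.01],[0,0,0]]]'
python3 -m inch '[[1,[-0.004,0,0.04],[0,0,0]],[1,[-0.004,0,0.07],[0,0,0]],[1,[-0.004,0,0.07],[0,0,0]],[1,[-0.004,0,0.07],[0,0,0]],[1,[-0.004,0,0.07],[0,0,0]]]'
python3 -m inch '[[1,[0,0,0.01],[0,0,0]],[1,[0,0,0.01],[0,0,0]]]'
python3 -m inch '[[1,[0,0,0.005],[0,0,0]],[1,[0,0,0.005],[0,0,0]]]'
python3 -c "
from station import *;s=sense();print(s['tcp_pos'],s['force'],s['ft_torque'])"
```

```text
t: 8.2
tcp_pos: [0.5775, 0.018, 0.0365]
tool_rot: [0.992, 0.13, 0.0, 0.0]
force: [-0.2, 0.2, -1.1]
finger_gap: 0.106
t: 8.4
tcp_pos: [0.5774, 0.018, 0.0353]
tool_rot: [0.992, 0.13, -0.0, -0.0]
force: [-0.2, -0.7, -1.3]
finger_gap: 0.109
t: 8.6
tcp_pos: [0.5774, 0.018, 0.0347]
tool_rot: [0.992, 0.13, -0.0, -0.0]
force: [-0.9, -0.1, -0.5]
finger_gap: 0.101
[0.57740913 0.01798213 0.03474055] [-0.93188405 -0.07188648 -0.48106817] [-0.04741143  0.01072219 -0.00762052]
```

```bash
python3 -m inch '[[1,[0,0,0.005],[0,0,0]],[1,[0,0,0.005],[0,0,0]]]' | egrep "tcp|force"
python3 -m inch '[[1,[0,0,0.005],[0,0,0]],[1,[0,0,0.005],[0,0,0]]]' | egrep "tcp|force"
python3 -m inch '[[1,[0,0,0.005],[0,0,0]],[1,[0,0,0.005],[0,0,0]]]' | egrep "tcp|force"
python3 -c "
from station import *;s=sense();print(s['tcp_pos'],s['force'],s['ft_torque'])"
```

```text
tcp_pos: [0.5775, 0.0179, 0.0346]
force: [-0.7, 0.4, 1.5]
tcp_pos: [0.5775, 0.0179, 0.0341]
force: [-0.7, -0.1, 3.1]
tcp_pos: [0.5775, 0.0179, 0.0335]
force: [-0.8, -0.6, 2.9]
[0.57747193 0.01792047 0.03346223] [-0.78540397 -0.64432136  2.87749092] [0.08977016 0.24559659 0.07548354]
```

Bar contact was felt at TCP z ≈ 0.0345, as calculated. I'll raise to about 8 mm above the board and go under the lip slowly.

```bash
python3 -m inch '[[1,[0.008,0,-0.02],[0,0,0]],[1,[0.008,0,-0.028],[0,0,0]],[1,[0.008,0,-0.028],[0,0,0]],[1,[0.008,0,-0.028],[0,0,0]]]'
python3 to.py .5777 .018 .0363 -75.0
python3 -c "
from station import *;s=sense();print(s['tcp_pos'],s['force'],s['ft_torque'])"
```

```text
t: 9.6
tcp_pos: [0.5782, 0.0182, 0.0358]
tool_rot: [0.992, 0.13, -0.0, -0.0]
force: [0.5, 1.2, -1.4]
finger_gap: 0.104
shift [-0.005, 0.0012, -0.0051] turn [-2e-05, 3e-05, -0.00028] yaw now -75.1 tcp [0.5782 0.0182 0.0358] F [ 0.5  1.2 -1.4] t 9.6 q6 1.15
[0.57815074 0.01824748 0.03579211] [ 0.54837085  1.20516852 -1.42690486] [0.01400403 0.06243702 0.02426284]
```

Advance 20 mm (nose about 5 mm past the lip), then look.

```bash
python3 -m inch '[[1,[0,-0.04,-0.004],[0,0,0]],[1,[0,-0.08,-0.004],[0,0,0]],[1,[0,-0.12,-0.004],[0,0,0]],[1,[0,-0.16,-0.004],[0,0,0]],[1,[0,-0.2,-0.004],[0,0,0]],[1,[0,-0.2,-0.004],[0,0,0]],[1,[0,-0.2,-0.004],[0,0,0]]]'
python3 to.py .5777 .018 .0363 -75.0
python3 - <<'E'
from h import *
p,d=snapshot("scene");crop(p,220,110,350,230,6,"pics/s6.png");np.save("pics/s6.npy",d)
P=pts("scene",d);P0=pts("scene",np.load("pics/scene0.npy"))
# flap heights in board frame
b=np.array([.5667,.0625]);a=np.radians(105.1);c,s=np.cos(a),np.sin(a)
for Q in(P0,P):
    e=Q[...,:2]-b;X=c*e[...,0]+s*e[...,1];Y=-s*e[...,0]+c*e[...,1]
    print([np.median(Q[...,2][(X>x)&(X<x+.015)&(Y>-.05)&(Y<0)]).round(4) for x in(.058,.08,.1,.12)])
E
```

```text
t: 10.3
tcp_pos: [0.5731, 0.0377, 0.0365]
tool_rot: [0.992, 0.13, 0.0, 0.0]
force: [0.8, -0.6, -0.9]
finger_gap: 0.103
shift [-0.0061, 0.2018, 0.0024] turn [2e-05, -1e-05, -0.00022] yaw now -75.08 tcp [0.5731 0.0377 0.0365] F [ 0.8 -0.6 -0.9] t 10.3 q6 1.18
[np.float64(0.0368), np.float64(0.0372), np.float64(0.0374), np.float64(0.0377)]
[np.float64(0.0373), np.float64(0.0376), np.float64(0.0371), np.float64(0.0372)]
```

View pics/s6.png

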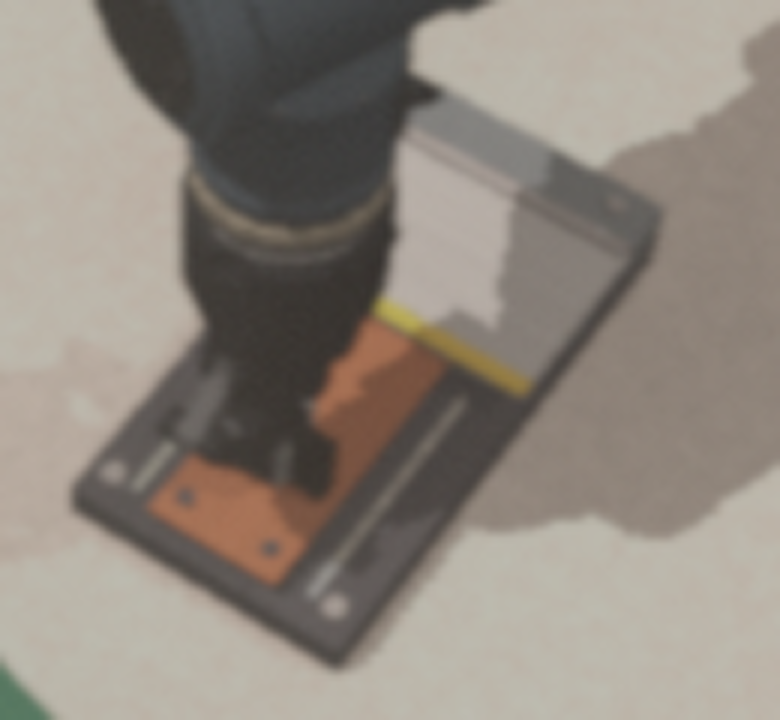

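The nose is under the lip (copper ends beneath the yellow edge at (400,330)–(445,360)) and the flap has not moved. Advancing the rest.

```bash
python3 -m inch '[[1,[0,-0.04,0.003],[0,0,0]],[1,[0,-0.08,0.003],[0,0,0]],[1,[0,-0.12,0.003],[0,0,0]],[1,[0,-0.16,0.003],[0,0,0]],[1,[0,-0.2,0.003],[0,0,0]],[1,[0,-0.236,0.003],[0,0,0]],[1,[0,-0.236,0.003],[0,0,0]],[1,[0,-0.236,0.003],[0,0,0]]]'
python3 - <<'E'
from h import *
p,d=snapshot("scene");crop(p,220,110,350,230,6,"pics/s7.png");np.save("pics/s7.npy",d)
P=pts("scene",d)
b=np.array([.5667,.0625]);a=np.radians(105.1);c,s=np.cos(a),np.sin(a)
e=P[...,:2]-b;X=c*e[...,0]+s*e[...,1];Y=-s*e[...,0]+c*e[...,1]
print([np.median(P[...,2][(X>x)&(X<x+.015)&(Y>-.05)&(Y<-.02)]).round(4) for x in(.058,.08,.1,.12)])
E
python3 to.py .5662 .0606 .036 -75.0
```

```text
t: 11.15
tcp_pos: [0.567, 0.0604, 0.0362]
tool_rot: [0.992, 0.13, 0.0, 0.0]
force: [-0.3, 0.3, -1.1]
finger_gap: 0.103
[np.float64(0.0375), np.float64(0.0375), np.float64(0.0374), np.float64(0.038)]
shift [-0.0079, -0.0055, 0.0025] turn [2e-05, -3e-05, -0.00027] yaw now -75.1 tcp [0.5671 0.0603 0.0363] F [-0.1  0.3 -1.3] t 11.2 q6 1.22
```

View pics/s7.png

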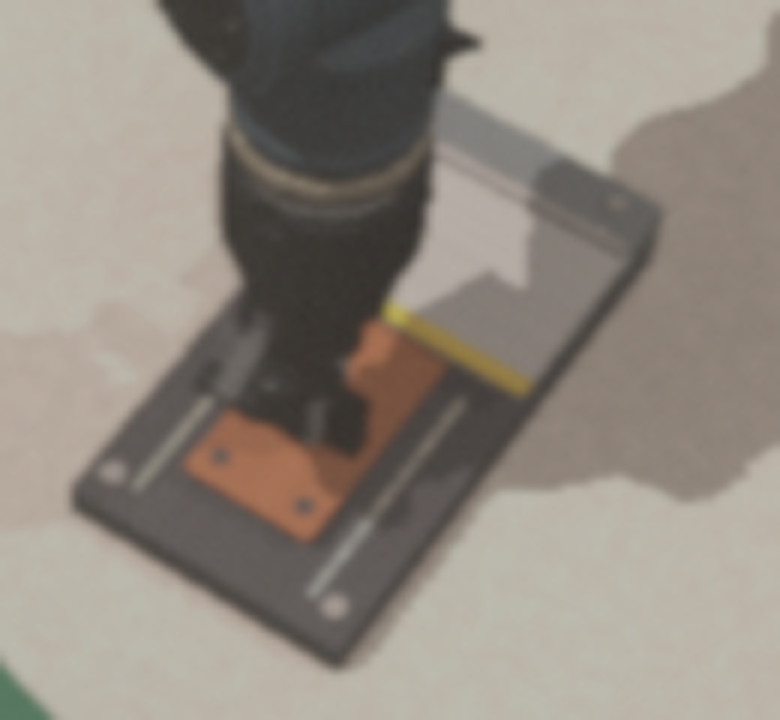

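```bash
python3 - <<'E'
from fit import *
def onp(x,y,z): return onplane("scene",((x+.5)/6-.5+220,(y+.5)/6-.5+110),z)[:2]
b=np.array([.5669,.0625]);a=np.radians(105.1);c,s=np.cos(a),np.sin(a)
def B(q): e=q-b; return np.round([c*e[0]+s*e[1],-s*e[0]+c*e[1]],4)
for n,p in dict(tailR=(310,543,.0318),tailL=(181,463,.0318),edgeR=(443,372,.0318),lineR1=(463,399,.02),lineR0=(311,595,.02),lineL0=(138,487,.02),lineL1=(210,400,.02)).items(): print(n,B(onp(*p)))
E
```

```text
tailR [-0.0473 -0.0304]
tailL [-0.046   0.0316]
edgeR [ 0.0497 -0.0304]
lineR1 [ 0.0504 -0.0407]
lineR0 [-0.0606 -0.0402]
lineL0 [-0.059   0.0434]
lineL1 [-0.0087  0.0432]
```

```bash
python3 -m inch '[[1,[0,-0.015,0],[0,0,0]],[1,[0,-0.015,0.02],[0,0,0]],[1,[0,-0.015,0.04],[0,0,0]],[1,[0,-0.015,0.06],[0,0,0]],[1,[0,-0.015,0.07],[0,0,0]],[1,[0,-0.015,0.07],[0,0,0]],[1,[0,-0.015,0.07],[0,0,0]]]' 100
python3 -m inch '[[1,[0,0,0.005],[0,0,0]],[1,[0,0,0.01],[0,0,0]],[1,[0,0,0.01],[0,0,0]],[1,[0,0,0.01],[0,0,0]]]'
```

```text
t: 11.9
tcp_pos: [0.5668, 0.0618, 0.03]
tool_rot: [0.992, 0.13, 0.0, 0.0]
force: [-1.9, 1.7, 7.3]
finger_gap: 0.099
t: 12.3
tcp_pos: [0.5668, 0.0618, 0.0292]
tool_rot: [0.992, 0.13, 0.0, 0.0]
force: [-2.2, 0.2, 7.9]
finger_gap: 0.097
```

```bash
python3 -m inch '[[1,[0,0,0.005],[0,0,0]],[1,[0,0,0.01],[0,0,0]],[1,[0,0,0.01],[0,0,0]],[1,[0,0,0.01],[0,0,0]]]'
python3 -m inch '[[1,[0,0,0.005],[0,0,0]],[1,[0,0,0.01],[0,0,0]],[1,[0,0,0.01],[0,0,0]],[1,[0,0,0.01],[0,0,0]]]'
```

```text
t: 12.7
tcp_pos: [0.5668, 0.0617, 0.0287]
tool_rot: [0.992, 0.13, 0.0, 0.0]
force: [-3.0, 0.7, 11.4]
finger_gap: 0.101
t: 13.1
tcp_pos: [0.5668, 0.0617, 0.0287]
tool_rot: [0.992, 0.13, 0.001, 0.0]
force: [-3.7, 0.5, 17.2]
finger_gap: 0.097
```

```bash
python3 -m inch '[[1,[0,0,0.008],[0,0,0]],[1,[0,0,0.008],[0,0,0]],[1,[0,0,0.008],[0,0,0]],[1,[0,0,0.008],[0,0,0]],[1,[0,0,0.008],[0,0,0]],[1,[0,0,0.008],[0,0,0]]]'
python3 - <<'E'
from fit import *
p,d=snapshot("scene");crop(p,220,110,350,230,6,"pics/s8.png");cv2.imwrite("pics/s8f.png",p)
P=pts("scene",d)
b=np.array([.5669,.0625]);a=np.radians(105.1);c,s=np.cos(a),np.sin(a)
e=P[...,:2]-b;X=c*e[...,0]+s*e[...,1];Y=-s*e[...,0]+c*e[...,1];Z=P[...,2]
print("flap",[np.median(Z[(X>x)&(X<x+.015)&(Y>-.05)&(Y<-.02)]).round(4) for x in(.058,.08,.1,.12)])
print("strip tail z",np.median(Z[(X>-.042)&(X<-.03)&(abs(Y)<.025)]),"nose side z",np.median(Z[(X>.03)&(X<.045)&(Y<-.005)&(Y>-.026)]),"board",np.median(Z[(X>-.07)&(X<-.055)&(abs(Y)<.03)]))
print(sense()["force"],sense()["tcp_pos"])
E
```

```text
t: 13.7
tcp_pos: [0.5668, 0.0617, 0.0287]
tool_rot: [0.992, 0.13, 0.001, 0.0]
force: [-4.7, -0.4, 24.1]
finger_gap: 0.099
flap [np.float64(0.0371), np.float64(0.0374), np.float64(0.0372), np.float64(0.0382)]
strip tail z 0.21308286476346822 nose side z 0.37256873605609375 board 0.3273306188310462
[-5.71929226  0.31949468 23.58106362] [0.5668379  0.06175464 0.02869608]
```

View pics/s8.png

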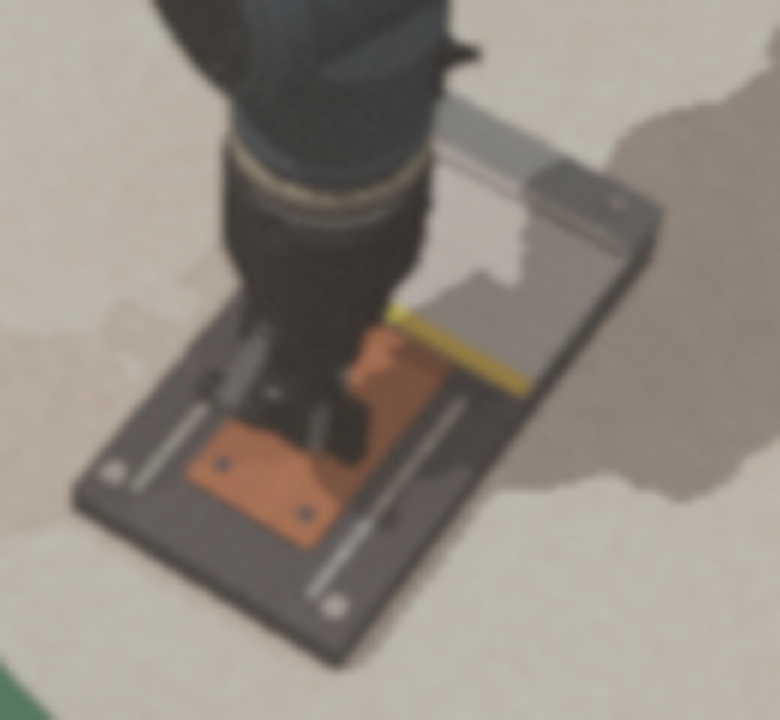

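View pics/s8f.png

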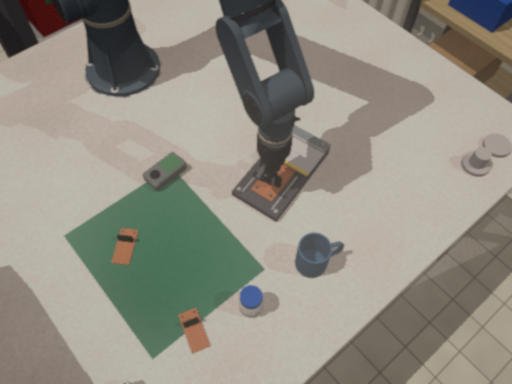

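```bash
python3 - <<'E'
from fit import *
def px(x,y): return ((x+.5)/6-.5+220,(y+.5)/6-.5+110)
b=np.array([.5669,.0625]);a=np.radians(105.1);c,s=np.cos(a),np.sin(a)
def B(q): e=q[:2]-b; return np.round([c*e[0]+s*e[1],-s*e[0]+c*e[1]],4)
for n,p in dict(tailR=(309,549),tailL=(186,470),edgeR=(447,376)).items(): print(n,B(onplane("scene",px(*p),.024)))
p,d=snapshot("scene");P=pts("scene",d)
for n,p in dict(tail=(265,490),nose=(405,370),board=(200,530),bd2=(430,490)).items():
    u,v=np.round(px(*p)).astype(int);print(n,np.median(P[v-1:v+2,u-1:u+2,2]).round(4))
print(sense()["force"])
E
```

```text
tailR [-0.0459 -0.0293]
tailL [-0.0436  0.0308]
edgeR [ 0.0537 -0.0305]
tail 0.0238
nose 0.0239
board 0.0201
bd2 0.0192
[-5.19812701  0.5269949  22.71843798]
```

```bash
python3 -c "
from station import *
print(sign_off());print(sense()['t'],sense()['force'])"
```

```text
the job is handed in; nothing more can be done
None
the job is handed in; nothing more can be done
```

The copper strip is tucked under the flap's lip and pressed flat on the board. I signed off at about 13.9 s (limit 38 s), with the arm still gripping the rib and pushing down.

I picked the 130 x 60 mm strip, the middle of the three, by its black rib. I touched the brass bar lightly to confirm the height, then slid the nose under the lip about 8 mm above the board and pressed down.

**Last checks:**
- **Fit:** the rib is within about 1 mm of the bar, so the nose is about 30 mm inside. The strip is centred to about 1 mm between the white lines. Its side edge measures square, while the short tail edge read about 2° off, which I took as pixel noise.
- **Flat:** the top of the strip is at about 24 mm at both tail and nose, with the board's top at 20 mm.
- **Bar:** the arm stopped sinking at TCP z 0.0287 while the force rose from 11 to about 23 N, so the bar is flush. It needs 10 N. I could not see the bar directly.
- **Flap:** its height stayed at about 37 mm throughout, so it did not lift.
- **Bystanders:** the jar, mug and meter look unmoved in the last picture.

**Didn't agree or couldn't be checked:**
- The two cameras disagreed by 2–4 mm along y, so I measured the strip against the board in one camera.
- The top camera was blocked by the arm over the board, so the final checks come from the scene camera only.
- A sideways force of about 5 N remained while pressing.
- My first automatic height readings of the pressed strip and board were spoiled by the gripper. I repeated them at chosen pixels, and those are the values above.

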